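# Sort two metal blanks through a diverter chute

### The arm

A 6-joint arm with a two-finger parallel gripper is mounted at the origin on a cart in front of the work surface, level with it; the furniture and walls round the work are solid. World frame = base frame: x ahead of the robot, y to its left, z up, the work surface at z = 0. Lengths are in mm, angles in rad, forces in N, time in s.
With the tool pointing down it reaches from about 275 to 1000 mm from the base axis. Payload 8.4 kg.
Tool frame: the origin (TCP) lies where the fingers leave the gripper's body, on its centre line; the fingertips stand 73 mm ahead of it and the grasp point (between the pads) lies 54 mm ahead of it (grip_point_offset is the distance from the TCP to the grasp point, in mm); z points along the fingers, y is the direction in which the jaws open and shut (so a half turn about z gives the same grasp; the last joint's range is limited). The gripper opens to 85 mm and grips with 20 to 120 N. Pads are 22 mm wide; open, the fingers measure 114 mm over their backs; the gripper's body (76 mm by 85 mm) begins 54 mm behind the grasp point. The pads swing forward as they close: fully open they stand 13 mm farther back than shut.
Start: joints at [-0.002, 0.353, 1.633, -0, 1.155, -0.002], TCP at [625.003, -0, 303.881] pointing down, gripper open.
Joint ranges: [-2.63, 2.63], [-0.92, 2.1], [0.06, 2.66], [-1.3, 4.44], [0, 2.69], [-3.02, 3.02]. Speed limits (rad/s): [2.22, 2.22, 2.79, 3.14, 3.14, 3.14].

### API

Orientations are given as [roll, pitch, yaw] about the fixed x, y, z axes, in that order (R = Rz(yaw) Ry(pitch) Rx(roll)).
In Python, from rig import sense, grab_frame, sign_off, grip_point_offset gives the robot as it stands. The module is installed in compiled form; this text tells all that it offers.
- The arm moves only by the tool drive_tool, never from a script. Its argument "targets" is one flat list of numbers, 7 for each row, row after row: the shift along the tool's x, y, z in m, then the turn, a rotation vector about the tool's x, y, z in rad, then the opening, from 0 (shut) to 1 (fully open). In form: [tx, ty, tz, wx, wy, wz, grip, tx, ty, tz, wx, wy, wz, grip, ...]. A call has 1 to 12 rows; each row is the pose to reach, as a shift and turn from the pose commanded when the call began, along the tool's axes at that moment; what a row does not reach only later rows make up. A row lasts 1/12 s, in which the tool goes at most 41.7 mm and 7.16 degrees, less where a joint would pass 70% of its speed; a pose out of reach is approached as far as the arm can. A call with a gripper value outside its range is refused whole. The fingers move at their own pace and stop on an object; "force" is the grip in N (left out, the last holds). Time passes only in rows, so rows that repeat a pose let the fingers close. It gives the time, the measured TCP pose, the force and the opening at its end, in the units of the state.
- sense(): the state, without advancing time (a new reading comes with each control period).
- grab_frame(name): name is "scene" or "side" or "wrist"; returns a dict with "color" (400x640x3 uint8, blue, green, red), "vertical_fov" (degrees; the focal length in pixels is half the picture's height over the tangent of half this angle, whatever the lens; pixels are square), "cx", "cy" (the principal point, pixels), "k1" (the pictures are not rectified: a ray, as slopes to the right and down, at radius r is drawn at 1 + k1 r^2 times it, then the intrinsics apply), "world_from_camera" (4x4, takes a point from camera to world coordinates). Camera axes: x right, y down, z forward; pixel columns grow to the right and rows downward; lengths in mm; the calibration is good to about 2 mm. A picture is of the moment at which its call begins. There is no depth.
- sign_off(): hands the job in, once; it reports no verdict.
The state is a dict: "clock": time; "qpos": joint angles; "qvel": joint speeds; "joint_efforts": joint torques, N m; "eef_pos": TCP position; "tcp_rot": TCP orientation; "contact_force": force on the tool from outside, world axes, zero at the start; "wrist_torque": the same for the moment, N m; "opening": opening from 0.0 (shut) to 1.0 (fully open).
Only numpy, scipy, OpenCV 4.12 (cv2) and the standard library are available. Lean on these libraries where they do the work, as an engineer would, in place of code of your own. Each camera call takes 0.05 s, during which the arm holds its last target. There are 200 camera calls.

### The job

Sort the two metal blanks through the chute, the brass one first into the yellow tray, then the aluminium one into the blue tray. Before each blank, swing the red-knobbed lever fully over so that the chute leads to that blank's tray, then tip the blank in by pressing down on its end that hangs over the chute's mouth. Do not disturb the oil bottle, the tape roll or the grease tub.

Things in the scene. Friction and masses are not known exactly. Their poses are not given: they have to be found in the camera images.
- sorter: Fixed green sheet-metal chute. Origin: on the bench under the middle of the flap's axle; x points away from the robot, from lever over mouth to nests, y left, z up. Open mouth on top: x -0.048 to 0.046, y +-0.073 m, rim 258 mm up. Front sheet's face at x -0.052; the lever swings in front of it. Inside, a flap shuts the side it leans to: a part falls into the tray on the OTHER side.
- nest_sill (a point): Middle of the sill between mouth and nest shelf: x 0.049, y 0, 245 mm up in the sorter's frame. Behind it (+x) the shelf, 245 mm up, has two pockets side by side, centred at y +0.026 and -0.026 m, 44 mm wide, open to the mouth, back wall 41 mm behind the sill. Tops of back and outer walls and of the 8 mm divider are 263 mm up.
- diverter (a joint): Angle of flap and lever (one rigid piece), rad: 0 upright, positive leaning to the sorter's left (+y); stops at +-0.68; fully over means beyond 0.55. Leaning left sends parts to the right-hand tray, leaning right to the left-hand tray. Starts near upright, turns against light friction (about 1 N at the knob), stays where left. Axle along x, 95 mm up.
- lever_knob (a point): Centre of the red ball (28 mm diameter) on the lever's tip, 160 mm from the axle, at x -0.076 of the sorter; 255 mm above the bench with the lever upright, 219 mm at the stops. Below it the lever is a 10 mm rod.
- yellow_tray: Fixed yellow open tray, 150 (x) x 155 (y) x 50 mm high, walls 4 mm; origin at the centre of its underside. It stands under the left or the right side of the chute (y +0.085 or -0.085 of the sorter), turned as the sorter.
- blue_tray: Fixed blue open tray of the same size, under the other side of the chute.
- brass_blank_center (a point): Centre of the loose yellow-metal (brass) block, 70 x 40 x 18 mm, about 0.4 kg, two drilled holes. Lies flat in one nest pocket, 2 mm from the side walls, its 70 mm x axis along the sorter's x, top 263 mm up. Its near end hangs about 32 mm over the mouth; its centre is 2 to 4 mm behind the sill: pressing the hanging end down 15 to 25 mm tips it past its balance and it slides in.
- alu_blank_center (a point): Centre of the loose silver-grey (aluminium) block, same size, about 0.15 kg, lying in the same way in the other pocket.
- oil_bottle: Bystander: yellow oil bottle with a red spout, 48 mm wide, 161 mm high, standing on the bench; origin at the centre of its underside.
- tape_roll: Bystander: blue tape roll, 68 mm wide, 19 mm high, lying on the bench; origin at the centre of its underside.
- grease_tub: Bystander: white grease tub with an orange band, 67 mm wide, 52 mm high; origin at the centre of its underside.
Not all that is in view belongs to the job. Leave any turquoise look-alike of the part that bears alu_blank_center alone.

How it is judged (in metres and radians):
On the way, in this order (a step that is already met when the one before it is completed fails the run):
1. lever fully over so that the chute leads to the yellow tray, both blanks still in their nests (((y of yellow_tray in the frame of sorter above 0 m and value of joint diverter below -0.55 rad) or (y of yellow_tray in the frame of sorter below 0 m and value of joint diverter above 0.55 rad)) and distance of each of brass_blank_center, alu_blank_center from where it was at the start of the episode below 0.012 m), for 0.2 s.
2. brass blank in the yellow tray, aluminium blank still in its nest (x of brass_blank_center in the frame of yellow_tray between -0.071 and 0.071 m and y of brass_blank_center in the frame of yellow_tray between -0.0735 and 0.0735 m and height (world z) of brass_blank_center below 0.07 m and distance of alu_blank_center from where it was at the start of the episode below 0.012 m), for 0.2 s.
3. lever fully over the other way, leading to the blue tray, aluminium blank still in its nest (((y of blue_tray in the frame of sorter above 0 m and value of joint diverter below -0.55 rad) or (y of blue_tray in the frame of sorter below 0 m and value of joint diverter above 0.55 rad)) and distance of alu_blank_center from where it was at the start of the episode below 0.012 m), for 0.2 s.
4. aluminium blank in the blue tray (x of alu_blank_center in the frame of blue_tray between -0.071 and 0.071 m and y of alu_blank_center in the frame of blue_tray between -0.0735 and 0.0735 m and height (world z) of alu_blank_center below 0.07 m), for 0.2 s.
At the end, for the whole second after the job is handed in: The brass blank lies at rest in the yellow tray and the aluminium blank at rest in the blue tray: each blank's centre inside the tray's inner walls and less than 70 mm above the bench (all of step 4 and x of brass_blank_center in the frame of yellow_tray between -0.071 and 0.071 m and y of brass_blank_center in the frame of yellow_tray between -0.0735 and 0.0735 m and height (world z) of brass_blank_center below 0.07 m and linear speed of each of brass_blank, alu_blank below 0.02 m/s); the robot touches nothing.
It fails at once if the oil bottle is pushed more than 25 mm or tipped over (distance of oil_bottle from where it was at the start of the episode above 0.025 m or angle between oil_bottle's own z axis and vertical above 0.5 rad).
It fails at once if the tape roll is pushed more than 25 mm or tipped over (distance of tape_roll from where it was at the start of the episode above 0.025 m or angle between tape_roll's own z axis and vertical above 0.5 rad).
It fails at once if the grease tub is pushed more than 25 mm or tipped over (distance of grease_tub from where it was at the start of the episode above 0.025 m or angle between grease_tub's own z axis and vertical above 0.5 rad).
It also fails if it takes over 58 s, if anything falls off the work surface, if the arm or the gripper's body presses on something with over 40 N, if the wrist force passes 120 N, or if a joint passes its speed limit or range.

## Working session

There is one attempt and no reset: what is moved stays moved. The work goes in short steps, Python scripts to look and compute and a tool call to move; the robot and the scene stay as the last step left them, time stands still between calls to the robot, and variables do not carry over. Pictures are saved under pics/ and viewed, about 8 in all and at most 12, crops included, and the job is handed in when it is done.

Besides the shell and the picture viewer there is one more tool, called after "Call:" as a command line: name --argument value ..., lists and objects as JSON in quotes. drive_tool: Moves the arm, as the interface text tells. Its arguments: {"type":"object","properties":{"targets":{"type":"array"},"force":{"type":"number"}},"required":["targets"]}

```bash
mkdir -p pics; cat > h.py <<'E'
import numpy as np, cv2
from rig import sense, grab_frame, sign_off, grip_point_offset
def ray(f,u,v):
    F=200/np.tan(np.radians(f["vertical_fov"])/2)
    K=np.array([[F,0,f["cx"]],[0,F,f["cy"]],[0,0,1.]])
    p=cv2.undistortPoints(np.array([[[u,v]]],float),K,np.array([f["k1"],0,0,0.]))[0,0]
    T=np.array(f["world_from_camera"]); d=T[:3,:3]@np.array([p[0],p[1],1]); return T[:3,3],d/np.linalg.norm(d)
def onplane(f,u,v,z):
    o,d=ray(f,u,v); return o+d*(z-o[2])/d[2]
def tri(r1,r2):
    (o1,d1),(o2,d2)=r1,r2
    s=np.linalg.lstsq(np.c_[d1,-d2],o2-o1,rcond=None)[0]
    a,b=o1+s[0]*d1,o2+s[1]*d2; return (a+b)/2,np.linalg.norm(a-b)
E
python3 - <<'E'
from h import *
import pickle
print(sense())
fs={n:grab_frame(n) for n in("scene","side","wrist")}
pickle.dump(fs,open("f0.pkl","wb"))
for n,f in fs.items():
    cv2.imwrite(f"pics/{n}0.png",f["color"]); print(n,f["vertical_fov"],f["cx"],f["cy"],f["k1"],np.round(f["world_from_camera"],2).tolist())
E
```

```text
{'clock': 0.0, 'qpos': array([-2.40613283e-03,  3.53673012e-01,  1.63414281e+00, -1.79102936e-05,
        1.15523197e+00, -2.42673084e-03]), 'qvel': array([-2.94709298e-04,  1.28137740e-04, -8.75941100e-04, -7.18217908e-04,
       -5.60578039e-05, -1.18248562e-04]), 'joint_efforts': array([-2.03471049e-03, -6.05236173e+01, -3.42063046e+01, -2.62302356e-04,
        9.48130677e-03,  3.61521288e-06]), 'eef_pos': array([ 6.24611738e+02, -7.32322100e-03,  3.03142383e+02]), 'tcp_rot': array([-3.14013749e+00,  1.28441295e-05,  1.57082418e+00]), 'contact_force': array([-0.40357473, -0.14970579, -0.58985568]), 'wrist_torque': array([-0.08310949, -0.02108284, -0.0231695 ]), 'opening': 0.9985088383966031}
scene 53.78804980271981 324.6920765236919 198.5768525421693 -0.08408979467471214 [[-0.85, -0.47, 0.25, 346.97], [-0.53, 0.74, -0.41, 609.83], [0.01, -0.48, -0.88, 1201.57], [0.0, 0.0, 0.0, 1.0]]
side 53.364802422786596 316.61648734911597 198.68114917641162 -0.09158509763598069 [[0.99, -0.09, 0.11, 526.18], [-0.14, -0.49, 0.86, -761.54], [-0.02, -0.87, -0.5, 716.26], [0.0, 0.0, 0.0, 1.0]]
wrist 66.51972176044832 318.5815474889612 200.7316162816212 -0.027226669632492907 [[1.0, 0.0, -0.0, 624.6], [0.0, -0.96, -0.27, 69.22], [-0.0, 0.27, -0.96, 372.26], [0.0, 0.0, 0.0, 1.0]]
```

View pics/scene0.png

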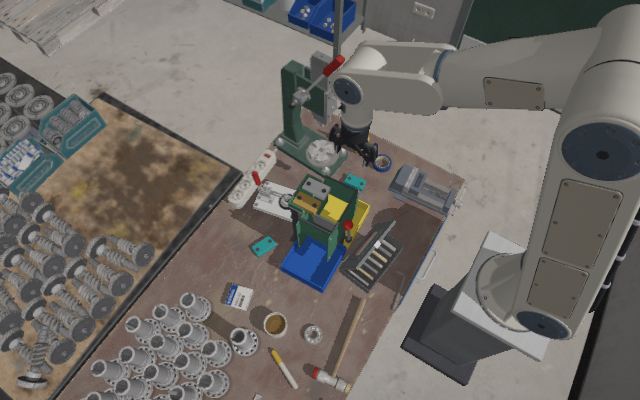

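View pics/side0.png

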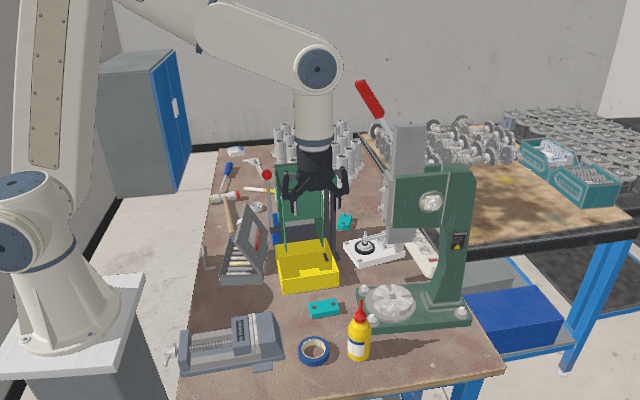

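View pics/wrist0.png

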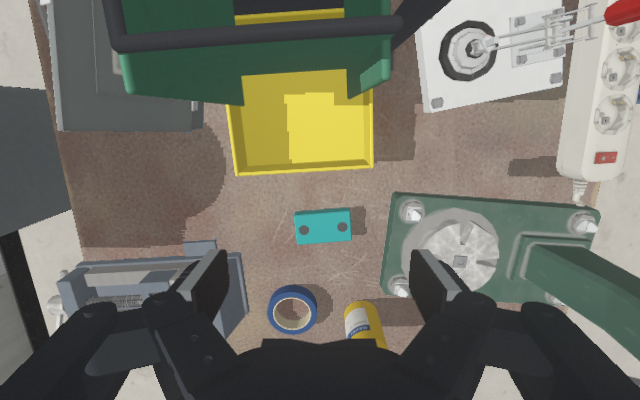

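Scene view: the sorter is at about (322,215), with the knob at (347,226). The brass blank is near (308,202), the aluminium near (317,187), the yellow tray is at (345,210) on the robot's right and the blue tray at (312,262) on its left. Side view: knob at (267,174). The tape and bottle are well to the right. Next I'll zoom in to get precise pixels.

```bash
python3 - <<'E'
from h import *
import pickle
fs=pickle.load(open("f0.pkl","rb"))
a=cv2.resize(fs["scene"]["color"][165:295,250:390],None,fx=5.7,fy=4.6*1.0 if 0 else 4.6,interpolation=cv2.INTER_CUBIC)
a=cv2.resize(fs["scene"]["color"][165:265,250:380],None,fx=6,fy=6,interpolation=cv2.INTER_CUBIC)
cv2.imwrite("pics/c1.png",a)
def red(f,x0,x1,y0,y1):
    h=cv2.cvtColor(f["color"],cv2.COLOR_BGR2HSV); m=((h[...,0]<6)|(h[...,0]>174))&(h[...,1]>170)&(h[...,2]>60)
    ys,xs=np.nonzero(m[y0:y1,x0:x1]); return xs.mean()+x0,ys.mean()+y0,len(xs)
s=red(fs["scene"],335,360,215,240);t=red(fs["side"],255,280,165,185);print(s,t)
print(tri(ray(fs["scene"],*s[:2]),ray(fs["side"],*t[:2])))
# yellow tray from scene/side: tray corner
h=cv2.cvtColor(fs["wrist"]["color"],cv2.COLOR_BGR2HSV); m=((h[...,0]>20)&(h[...,0]<34)&(h[...,1]>150)&(h[...,2]>80)).astype(np.uint8); m[200:]=0
c=max(cv2.findContours(m,0,2)[0],key=cv2.contourArea); p=cv2.approxPolyDP(c,4,True)[:,0]
for u,v in p: print(u,v,np.round(onplane(fs["wrist"],u,v,50)[:2]))
E
```

```text
(np.float64(347.5), np.float64(224.4102564102564), 78) (np.float64(266.4788732394366), np.float64(174.43661971830986), 71)
(array([521.14206058, 195.31747935, 251.44057414]), np.float64(0.8120770260964147))
372 89 [677.  93.]
348 100 [654.  83.]
345 69 [650. 112.]
242 76 [548. 106.]
245 105 [550.  78.]
227 106 [531.  77.]
236 174 [535.   7.]
372 167 [681.  15.]
```

View pics/c1.png

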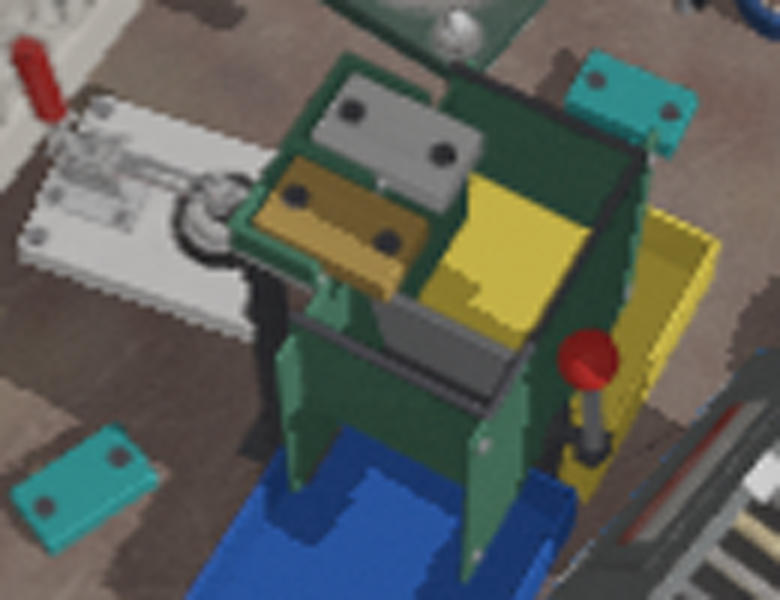

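The crop (scene pixels = 250+x/6, 165+y/6) shows the brass in the left pocket, with holes at (296,195) and (388,243). The aluminium is in the right pocket, holes at (352,110) and (443,154). The flap leans slightly, the knob is at (588,360), and the rim's front corners are at (645,155) and (485,412).

```bash
python3 - <<'E'
from h import *
import pickle
f=pickle.load(open("f0.pkl","rb"))["scene"]
def P(n,x,y,z):
    p=onplane(f,250+x/6-.4,165+y/6-.4,z); print(n,np.round(p[:2],1)); return p[:2]
b1=P("b far",296,195,263);b2=P("b near",388,243,263);a1=P("a far",352,110,263);a2=P("a near",443,154,263)
r=P("rim fr",645,155,258);l=P("rim fl",485,412,258);br=P("rim br",450,65,258)
for q in(b1-b2,a1-a2,(l-r)@np.array([[0,-1],[1,0]]),br-r): print(np.linalg.norm(q),np.degrees(np.arctan2(q[1],q[0])))
print((b1+b2)/2,(a1+a2)/2,np.degrees(np.arctan2(*((b1+b2-a1-a2)[::-1])))-90)
E
```

```text
b far [672.5 201.2]
b near [624.  199.4]
a far [675.9 150. ]
a near [627.9 147.1]
rim fr [550.8  94.8]
rim fl [544.9 244.1]
rim br [652.5 102.1]
48.51752850006082 2.2219908804049866
48.070473728537344 3.455268255857973
149.41257515595186 2.260067431854671
101.98945248867295 4.105065481305129
[648.27919541 200.29938923] [651.91686293 148.57585488] 4.022934287491736
```

Frame fit: sorter origin about (598,171.5), yaw about 0.055 rad. The knob comes out at sorter y +28 with z 251, which fits a lean of +0.17. Rim width (149) and blank pitch (52) also agree. The yellow tray is on the right, so the first step is to push the lever left from its right side with shut fingers.

Call:
drive_tool --targets '[0,0,-0.03,0,0,0,0,0,0,-0.06,0,0,0,0,0.03,-0.02,-0.06,0,0,0,0,0.06,-0.045,-0.06,0,0,0,0,0.09,-0.065,-0.06,0,0,0,0,0.12,-0.085,-0.06,0,0,0,0,0.145,-0.106,-0.06,0,0,0,0,0.145,-0.106,-0.06,0,0,0,0,0.145,-0.106,-0.06,0,0,0,0,0.145,-0.106,-0.06,0,0,0,0]' --force 40

```text
clock: 0.98
eef_pos: [519.2, 144.9, 364.0]
tcp_rot: [3.141, 0.0, 1.572]
contact_force: [0.4, -0.2, -0.2]
opening: 0.0
```

```bash
python3 - <<'E'
from h import *
s=sense();print(s["clock"],s["eef_pos"],s["contact_force"],s["opening"])
a=grab_frame("side")["color"][110:260,190:350];b=grab_frame("wrist")["color"]
cv2.imwrite("pics/c2.png",np.vstack([cv2.resize(a,(400,375),interpolation=2),cv2.resize(b,(400,225))]))
E
```

```text
0.9833 [519.23574173 144.92981576 363.96410211] [ 0.4198012  -0.23942696 -0.18034767] 0.00019999590233738088
```

View pics/c2.png

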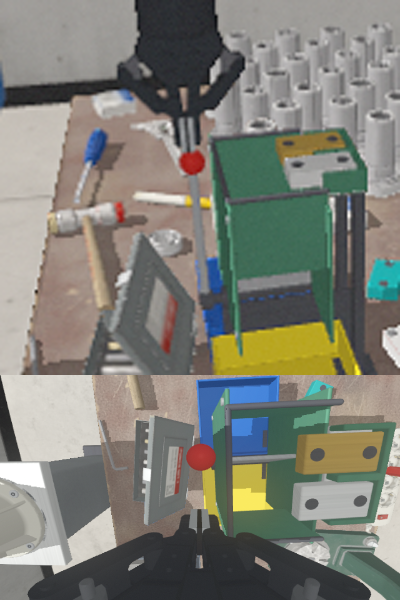

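The shut gripper's knuckles spread wide along the jaw axis, at about (120–245, 65–80) in the crop. That is close to the rim, so I'll turn the tool 90° to put the jaw axis along sorter y. The knob is still at its measured place, beside the tips.

Call:
drive_tool --targets '[0,0,0,0,0,0.125,0,0,0,0,0,0,0.25,0,0,0,0,0,0,0.375,0,0,0,0,0,0,0.5,0,0,0,0,0,0,0.625,0,0,0,0,0,0,0.75,0,0,0,0,0,0,0.875,0,0,0,0,0,0,1.0,0,0,0,0,0,0,1.125,0,0,0,0,0,0,1.25,0,0,0,0,0,0,1.375,0,0,0,0,0,0,1.5,0]'

```text
clock: 2.08
eef_pos: [519.8, 143.9, 363.7]
tcp_rot: [3.141, 0.0, 0.063]
contact_force: [0.4, -1.0, 0.5]
opening: 0.001
```

Call:
drive_tool --targets '[0,0,0,0,0,0.018,0,0,0.012,0.03,0,0,0.018,0,0,0.012,0.05,0,0,0.018,0,0,0.012,0.055,0,0,0.018,0,0,0.012,0.055,0,0,0.018,0]'

```text
clock: 2.5
eef_pos: [519.4, 132.3, 307.4]
tcp_rot: [3.141, 0.003, 0.054]
contact_force: [-0.3, -0.5, -0.2]
opening: -0.002
```

Call:
drive_tool --targets '[0,-0.02,0,0,0,0,0,0,-0.035,0.005,0,0,0,0,0,-0.05,0.012,0,0,0,0,0,-0.065,0.018,0,0,0,0,0,-0.08,0.025,0,0,0,0,0,-0.088,0.027,0,0,0,0,0,-0.094,0.027,0,0,0,0,0,-0.094,0.027,0,0,0,0]'

```text
clock: 3.17
eef_pos: [515.3, 227.8, 282.7]
tcp_rot: [-3.141, -0.001, 0.054]
contact_force: [-0.4, -0.4, 0.3]
opening: -0.0
```

```bash
cat > knob.py <<'E'
from h import *
def knob(name):
    f=grab_frame(name);h=cv2.cvtColor(f["color"],cv2.COLOR_BGR2HSV); m=(((h[...,0]<6)|(h[...,0]>174))&(h[...,1]>170)&(h[...,2]>60)).astype(np.uint8)
    n,_,st,c=cv2.connectedComponentsWithStats(m)
    for i in range(1,n):
        if st[i,4]>15:
            # intersect with lever plane sorter x=-76
            o,d=ray(f,*c[i]); e=np.array([.9985,.055,0]); S=np.array([598.2,171.5,0])
            p=o+d*((-76-(o-S)@e)/(d@e)); y=(p-S)@np.array([-.055,.9985,0]); r=np.hypot(y,p[2]-95)
            if 120<r<200 and p[2]>180: print(name,np.round(c[i]),st[i,4],"y,z",y.round(1),p[2].round(1),"r",r.round(1),"ang",np.arctan2(y,p[2]-95).round(3))
if __name__=="__main__":
    s=sense();print(s["clock"],s["eef_pos"],s["contact_force"])
    for n in("scene","side","wrist"): knob(n)
E
python3 knob.py
```

```text
3.1667 [515.28931627 227.79691929 282.68066684] [-0.42167232 -0.42205161  0.25982381]
scene [337. 250.] 22 y,z 83.4 194.0 r 129.4 ang 0.7
wrist [254. 262.] 2390 y,z 89.4 224.8 r 157.5 ang 0.603
```

The lever is at about 0.60 rad by the wrist view. I'll push a bit more until the stop is felt.

Call:
drive_tool --targets '[0,-0.004,0,0,0,0,0,0,-0.008,0,0,0,0,0,0,-0.012,0,0,0,0,0,0,-0.012,0,0,0,0,0]'

```text
clock: 3.65
eef_pos: [514.3, 239.4, 282.0]
tcp_rot: [-3.141, -0.0, 0.053]
contact_force: [-0.4, -0.2, 0.5]
opening: -0.003
```

```bash
python3 knob.py
```

```text
3.65 [514.28619946 239.43218646 281.96232438] [-0.38532872 -0.17031501  0.52794477]
scene [335. 254.] 22 y,z 92.3 181.5 r 126.5 ang 0.818
wrist [260. 258.] 2295 y,z 99.9 220.2 r 160.2 ang 0.673
```

The wrist view gives 0.673 rad, so the lever is at its stop. I'll back off, rise and move above the brass blank's hanging end.

Call:
drive_tool --targets '[0,0.012,0,0,0,0,0,0,0.015,-0.03,0,0,0,0,0,0.02,-0.06,0,0,0,0,0,0.03,-0.075,0,0,0,0,0.035,0.044,-0.075,0,0,0,0,0.07,0.044,-0.075,0,0,0,0,0.095,0.044,-0.075,0,0,0,0,0.106,0.044,-0.075,0,0,0,0,0.106,0.044,-0.075,0,0,0,0,0.106,0.044,-0.075,0,0,0,0]'

```text
clock: 4.63
eef_pos: [621.9, 199.9, 356.2]
tcp_rot: [3.141, 0.002, 0.052]
contact_force: [0.0, 0.3, -0.6]
opening: 0.001
```

```bash
python3 knob.py; python3 - <<'E'
from h import *
b=grab_frame("wrist")["color"];a=grab_frame("side")["color"][110:260,190:350];c=grab_frame("scene")["color"][165:295,250:390]
cv2.imwrite("pics/c3.png",np.hstack([b[:,100:540],np.vstack([cv2.resize(a,(300,200),interpolation=2),cv2.resize(c,(300,200),interpolation=2)])]))
E
```

```text
4.6333 [621.87731339 199.89949563 356.17549333] [ 0.04146591  0.28700179 -0.58061023]
scene [335. 251.] 72 y,z 97.5 214.4 r 154.1 ang 0.685
side [265. 174.] 59 y,z 113.0 213.2 r 163.5 ang 0.763
wrist [219. 333.] 146 y,z 108.0 220.3 r 165.4 ang 0.711
```

View pics/c3.png

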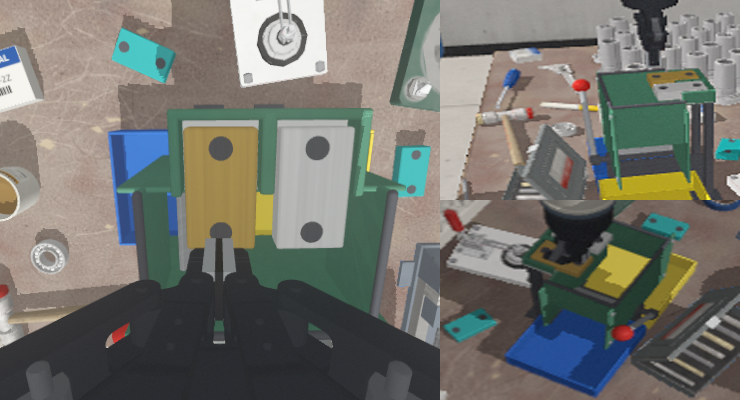

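The wrist view shows the tips over the brass blank's near hole (220,235), centred on it and clear of the aluminium one. The knob (622,332) is fully left. Now I'll press.

Call:
drive_tool --targets '[0,0,0.014,0,0,0,0,0,0,0.02,0,0,0,0,0,0,0.024,0,0,0,0,0,0,0.028,0,0,0,0,0,0,0.032,0,0,0,0,0,0,0.036,0,0,0,0,0,0,0.04,0,0,0,0,0,0,0.042,0,0,0,0,0,0,0.042,0,0,0,0]'

```text
clock: 5.68
eef_pos: [616.0, 200.2, 311.8]
tcp_rot: [3.14, 0.017, 0.053]
contact_force: [-24.2, 0.2, 1.1]
opening: 0.004
```

```bash
python3 - <<'E'
from h import *
b=grab_frame("wrist")["color"];a=grab_frame("side")["color"][110:300,190:350];c=grab_frame("scene")["color"][165:295,250:390]
cv2.imwrite("pics/c4.png",np.hstack([b[:,100:540],np.vstack([cv2.resize(a,(300,200),interpolation=2),cv2.resize(c,(300,200),interpolation=2)])]))
E
```

```text
(no output)
```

View pics/c4.png

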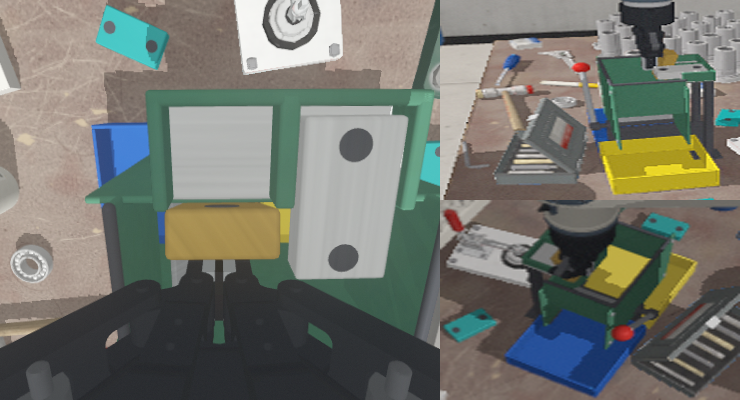

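The brass is tipped upright at (222,232) and pinched between the fingers and the sill (24 N). I'll draw the fingers back to let it drop, then rise.

Call:
drive_tool --targets '[-0.012,0,0,0,0,0,0,-0.022,0,0,0,0,0,0,-0.026,0,-0.01,0,0,0,0,-0.026,0,-0.04,0,0,0,0,-0.026,0,-0.06,0,0,0,0,-0.026,0,-0.06,0,0,0,0,-0.026,0,-0.06,0,0,0,0]'

```text
clock: 6.42
eef_pos: [597.3, 199.4, 377.5]
tcp_rot: [-3.141, -0.004, 0.053]
contact_force: [-0.4, -0.2, -0.5]
opening: 0.003
```

```bash
python3 knob.py;python3 - <<'E'
from h import *
b=grab_frame("wrist")["color"];a=grab_frame("side")["color"][110:300,190:350];c=grab_frame("scene")["color"][165:295,250:390]
cv2.imwrite("pics/c5.png",np.hstack([b[:,100:540],np.vstack([cv2.resize(a,(300,200),interpolation=2),cv2.resize(c,(300,200),interpolation=2)])]))
E
```

```text
6.4167 [597.27784515 199.37434944 377.46054645] [-0.36988975 -0.2420517  -0.47501569]
scene [335. 251.] 75 y,z 98.3 214.8 r 155.0 ang 0.687
side [265. 174.] 59 y,z 112.6 213.0 r 163.1 ang 0.762
wrist [225. 282.] 68 y,z 111.2 201.9 r 154.3 ang 0.805
```

View pics/c5.png

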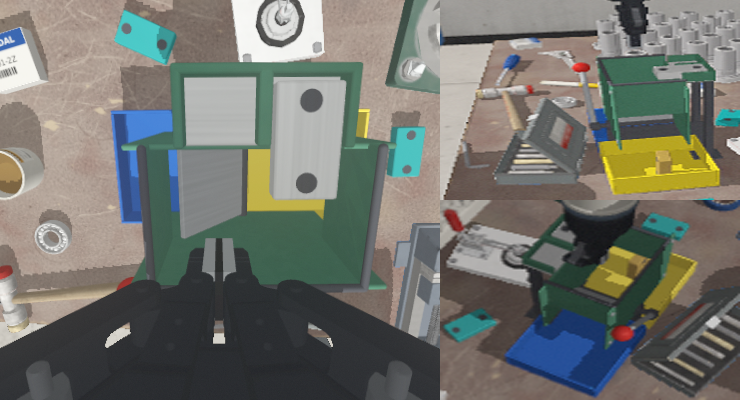

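The brass is in the yellow tray (side inset 663,160; scene inset 633,265) and the aluminium still lies in its nest. Now I'll go round to the left side of the knob.

Call:
drive_tool --targets '[-0.027,-0.03,0,0,0,0,0,-0.054,-0.06,0,0,0,0,0,-0.08,-0.09,0,0,0,0,0,-0.08,-0.12,0,0,0,0,0,-0.08,-0.12,0.02,0,0,0,0,-0.08,-0.12,0.05,0,0,0,0,-0.08,-0.12,0.08,0,0,0,0,-0.08,-0.12,0.098,0,0,0,0,-0.08,-0.12,0.098,0,0,0,0,-0.08,-0.12,0.098,0,0,0,0]'

```text
clock: 7.55
eef_pos: [509.9, 314.5, 276.0]
tcp_rot: [3.14, 0.002, 0.053]
contact_force: [0.6, 0.0, 0.7]
opening: 0.001
```

Call:
drive_tool --targets '[0,0.02,0,0,0,0,0,0,0.037,-0.003,0,0,0,0,0,0.054,-0.008,0,0,0,0,0,0.071,-0.014,0,0,0,0,0,0.088,-0.02,0,0,0,0,0,0.105,-0.024,0,0,0,0,0,0.122,-0.024,0,0,0,0,0,0.139,-0.022,0,0,0,0,0,0.156,-0.016,0,0,0,0,0,0.173,-0.01,0,0,0,0,0,0.19,-0.002,0,0,0,0,0,0.2,0,0,0,0,0]'

```text
clock: 8.55
eef_pos: [521.4, 113.8, 278.1]
tcp_rot: [-3.141, -0.002, 0.052]
contact_force: [0.7, 0.7, 0.7]
opening: -0.003
```

Call:
drive_tool --targets '[0,0.006,0,0,0,0,0,0,0.012,0,0,0,0,0,0,0.018,0,0,0,0,0,0,0.018,0,0,0,0,0]'

```text
clock: 8.88
eef_pos: [522.1, 96.6, 277.5]
tcp_rot: [3.141, -0.001, 0.053]
contact_force: [-0.6, 0.4, 0.9]
opening: -0.0
```

```bash
python3 knob.py
```

```text
8.8833 [522.0647269   96.63424141 277.5006716 ] [-0.61324524  0.43285633  0.92632244]
side [272. 209.] 91 y,z -100.7 221.6 r 161.8 ang -0.672
wrist [382. 260.] 2453 y,z -99.4 218.6 r 158.6 ang -0.677
```

The lever is at -0.675 rad, its other stop. Now over to the aluminium blank.

Call:
drive_tool --targets '[0,-0.012,0,0,0,0,0,0,-0.015,-0.03,0,0,0,0,0,-0.02,-0.06,0,0,0,0,0,-0.03,-0.078,0,0,0,0,0.035,-0.044,-0.078,0,0,0,0,0.07,-0.044,-0.078,0,0,0,0,0.095,-0.044,-0.078,0,0,0,0,0.106,-0.044,-0.078,0,0,0,0,0.106,-0.044,-0.078,0,0,0,0,0.106,-0.044,-0.078,0,0,0,0]'

```text
clock: 9.87
eef_pos: [624.6, 147.2, 354.1]
tcp_rot: [3.141, 0.002, 0.053]
contact_force: [-0.5, -0.3, -0.8]
opening: -0.001
```

```bash
python3 knob.py; python3 - <<'E'
from h import *
b=grab_frame("wrist")["color"];a=grab_frame("side")["color"][110:300,190:350];c=grab_frame("scene")["color"][165:295,250:390]
cv2.imwrite("pics/c6.png",np.hstack([b[:,100:540],np.vstack([cv2.resize(a,(300,200),interpolation=2),cv2.resize(c,(300,200),interpolation=2)])]))
E
```

```text
9.8667 [624.60570961 147.19496788 354.12019106] [-0.51597733 -0.29378138 -0.76364147]
scene [367. 194.] 58 y,z -98.1 222.5 r 160.9 ang -0.656
side [272. 209.] 92 y,z -101.7 222.1 r 162.8 ang -0.675
wrist [422. 336.] 119 y,z -108.2 221.6 r 166.6 ang -0.707
```

View pics/c6.png

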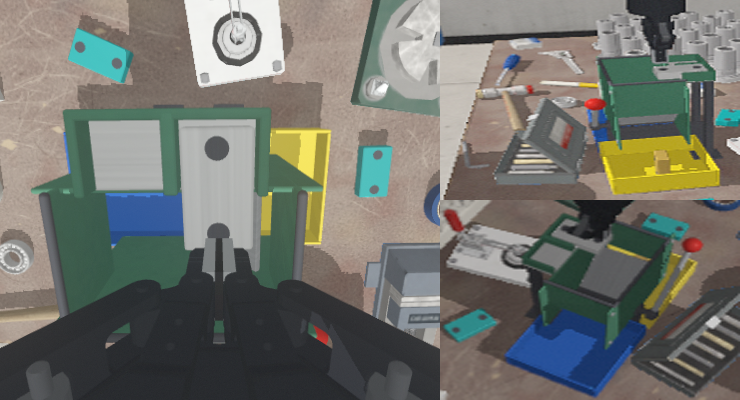

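The tips are over the aluminium blank's near hole (217,235), the flap leans right and opens to the blue tray, and the brass rests in yellow. I'll press, then draw back.

Call:
drive_tool --targets '[0,0,0.012,0,0,0,0,0,0,0.018,0,0,0,0,0,0,0.022,0,0,0,0,0,0,0.026,0,0,0,0,0,0,0.03,0,0,0,0,0,0,0.034,0,0,0,0,0,0,0.038,0,0,0,0,0,0,0.04,0,0,0,0,0,0,0.04,0,0,0,0]'

```text
clock: 10.92
eef_pos: [619.0, 146.2, 313.6]
tcp_rot: [3.141, 0.016, 0.053]
contact_force: [-29.0, -2.4, 13.5]
opening: 0.001
```

Call:
drive_tool --targets '[-0.012,0,0,0,0,0,0,-0.022,0,0,0,0,0,0,-0.026,0,-0.01,0,0,0,0,-0.026,0,-0.04,0,0,0,0,-0.026,0,-0.07,0,0,0,0,-0.026,0,-0.1,0,0,0,0,-0.026,0,-0.1,0,0,0,0,-0.026,0,-0.1,0,0,0,0]'

```text
clock: 11.58
eef_pos: [600.3, 145.4, 417.9]
tcp_rot: [-3.141, -0.005, 0.053]
contact_force: [-0.2, -0.6, -1.1]
opening: -0.001
```

```bash
python3 - <<'E'
from h import *
print(sense()["contact_force"])
b=grab_frame("wrist")["color"];a=grab_frame("side")["color"][110:350,190:390];c=grab_frame("scene")["color"][165:295,250:390]
cv2.imwrite("pics/c7.png",np.hstack([b[:,100:540],np.vstack([cv2.resize(a,(300,200),interpolation=2),cv2.resize(c,(300,200),interpolation=2)])]))
E
```

```text
[-0.19738195 -0.55386078 -1.10509551]
```

View pics/c7.png

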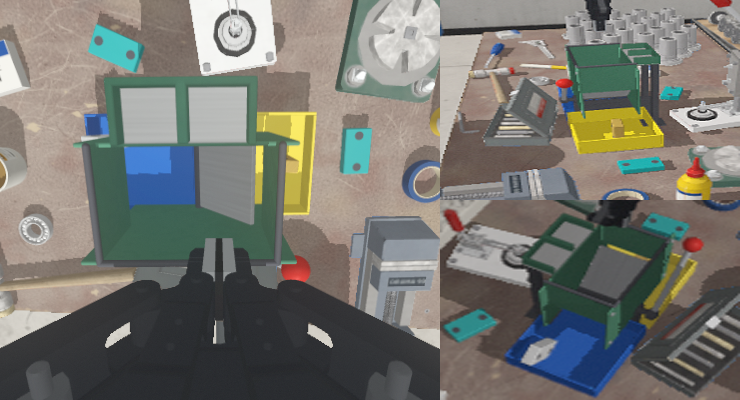

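The aluminium is in the blue tray (scene inset 538,348). I'll let it settle and check that it's at rest and inside the walls.

Call:
drive_tool --targets '[0,0,0,0,0,0,0,0,0,0,0,0,0,0,0,0,0,0,0,0,0,0,0,0,0,0,0,0,0,0,0,0,0,0,0,0,0,0,0,0,0,0,0,0,0,0,0,0,0]'

```text
clock: 12.32
eef_pos: [599.3, 145.3, 414.8]
tcp_rot: [-3.142, 0.0, 0.053]
contact_force: [0.1, 0.5, -0.0]
opening: 0.001
```

```bash
python3 - <<'E'
from h import *
f=grab_frame("scene"); b=f["color"]
g=grab_frame("scene")["color"]; print("diff",cv2.absdiff(b,g)[165:295,270:390].max())
h=cv2.cvtColor(b,cv2.COLOR_BGR2HSV); m=((h[...,1]<70)&(h[...,2]>90)).astype(np.uint8)
n,_,st,c=cv2.connectedComponentsWithStats(m[240:285,285:335])
for i in range(1,n):
  if st[i,4]>30:
    p=onplane(f,*(c[i]+[285,240]),25)-[598.2,171.5,0]; print(c[i]+[285,240],st[i],"sorter",p[0]+.055*p[1],p[1]-.055*p[0])
cv2.imwrite("pics/c8.png",cv2.resize(b[165:295,250:390],None,fx=4.5,fy=4.5,interpolation=2))
E
```

```text
diff 9
[295.41071429 263.25      ] [  3  15  16  18 168] sorter 40.886013294774806 126.28028193219752
[291.73643411 280.52713178] [  0  33  21  12 129] sorter 21.943963510394617 179.62797029072428
[332.08510638 280.14893617] [43 33  7 12 47] sorter -85.35088559779071 117.75742691138088
```

View pics/c8.png

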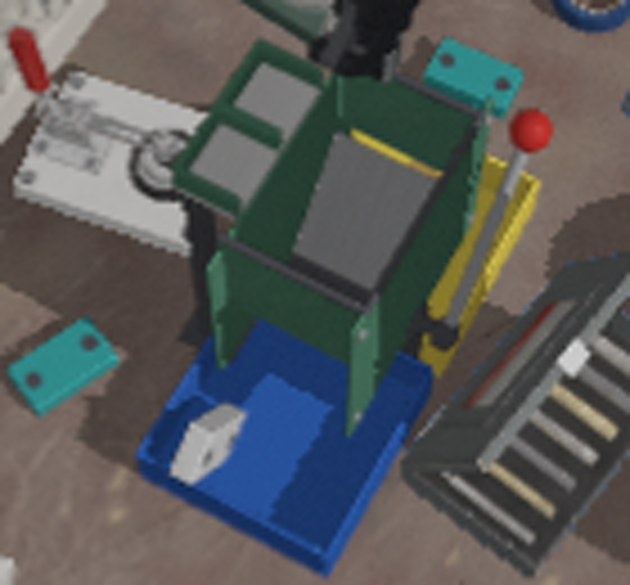

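```bash
python3 -c "
from rig import *
print(sign_off())"
```

```text
the job is handed in; nothing more can be done
None
```

I sorted both blanks and handed the job in at about 12.5 s of robot time; the hand-in gives no verdict.

**What I did:** I swung the lever to its left stop (about 0.67 rad) and tipped the brass blank into the yellow tray. Then I swung the lever to its right stop (about -0.675 rad) and tipped the aluminium blank into the blue tray.

**Last checks:**
- **Aluminium blank:** it lies on its edge at about (41, 41) mm in the blue tray's frame, inside the limits. It showed no movement between two successive frames.
- **Brass blank:** it looks to be standing on end, inside the yellow tray in the pictures. I did not measure its position in numbers.
- **Gripper:** it hangs clear at TCP height 415 mm, with almost no contact force.
- **Bystanders:** the arm stayed well away from the oil bottle and tape roll. I never clearly identified the grease tub in the pictures and did not re-measure any of the three.

**Disagreements:**
- Each blank was briefly pinched between the fingertips and the sill, with 24 to 29 N at the wrist, until I drew the fingers back. That is below the limit.
- Where the knob was partly hidden, single-camera lever angles read up to 0.14 rad off. The clear views agreed to about 0.02 rad.

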